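# Seat a cast pedestal on its stepped plate and feel that it does not rock

### The arm

A 6-joint arm with a two-finger parallel gripper is mounted at the origin on a cart in front of the work surface, level with it; the furniture and walls round the work are solid. World frame = base frame: x ahead of the robot, y to its left, z up, the work surface at z = 0. Lengths are in mm, angles in rad, forces in N, time in s.
With the tool pointing down it reaches from about 300 to 775 mm from the base axis. Payload 14.6 kg.
Tool frame: the origin (TCP) lies at the centre of the arm's flange, where the gripper is bolted on; the fingertips stand 199 mm ahead of it and the grasp point (between the pads) lies 180 mm ahead of it; z points along the fingers, y is the line along which they close (so a half turn about z gives the same grasp; the last joint's range is limited). The gripper opens to 94 mm and grips with 3 to 60 N. Pads are 16 mm wide; open, the fingers measure 119 mm over their backs; the gripper's body (75 mm by 177 mm) begins 78 mm behind the grasp point.
Start: joints at [-1.4, 0.3, 1.521, -0, 1.321, -0.067], TCP at [129.555, -534.515, 404.646] pointing down, gripper open.
Joint ranges: [-3.03, 3.03], [-0.79, 2.21], [0.23, 2.52], [-1.04, 4.18], [0, 3.07], [-2.55, 2.55]. Speed limits (rad/s): [2.22, 2.22, 2.57, 3.14, 3.14, 3.14].

### API

Orientations are given as [roll, pitch, yaw] about the fixed x, y, z axes, in that order (R = Rz(yaw) Ry(pitch) Rx(roll)).
In Python, from cell import manip, optics, workorder gives the robot as it stands.
- The arm moves only by the tool step_arm, never from a script. Its argument "increments" is a list that holds one entry, the list of rows, each a list of 7 numbers: the turn, a rotation vector about the tool's x, y, z as a fraction of full scale, then the shift along the tool's x, y, z as a fraction of full scale, then the closure, from -1 (fully open) to 1 (shut). In form: [[[wx, wy, wz, tx, ty, tz, fingers], ...]]. A call has 1 to 5 rows; each row shifts and turns the commanded pose from where the row before left it, along the tool's axes as they then stand; what a row does not reach is not made up. Full scale, the value 1, is 40 mm for a shift and 45 degrees for a turn. A row lasts 1/10 s, in which the tool goes at most 50 mm and 8.59 degrees, less where a joint would pass 70% of its speed; a pose out of reach is approached as far as the arm can. A call with a number of a shift or a turn outside -1 to 1 is refused whole. A call with a gripper value outside its range is refused whole. The fingers move at their own pace and stop on an object; "newtons" is the grip in N (left out, the last holds). Time passes only in rows, so rows that do not move let the fingers close. It gives the time, the measured TCP pose, the force, the opening and the grip force at its end, in the units of the state.
- manip.read_state(): the state, without advancing time (a new reading comes with each control period).
- optics.camera(name): name is "scene" or "top"; returns a dict with "frame" (420x560x3 uint8, red, green, blue), "range_z" (420x560 float32, mm along the optical axis (not along the pixel's ray), 0 where there is no reading), "mtx" (3x3 intrinsics, pixels), "distortion" ([k1, k2, p1, p2, k3] as OpenCV has them; the pictures are not rectified), "cam_to_world" (4x4, takes a point from camera to world coordinates). Camera axes: x right, y down, z forward; pixel columns grow to the right and rows downward; lengths in mm; the calibration is good to about 2 mm. A picture is of the moment at which its call begins.
- workorder.sign_off(): hands the job in; it is judged then, once.
The state is a dict: "clock": time; "joints": joint angles; "qd": joint speeds; "effort": joint torques, N m; "eef_pos": TCP position; "eef_rot": TCP orientation; "wrist_force": force on the tool from outside, world axes, zero at the start; "moment": the same for the moment, N m; "finger_gap": finger opening in mm; "finger_force": force on a finger pad.
Only numpy, scipy, OpenCV 4.12 (cv2) and the standard library are available. Lean on these libraries where they do the work, as an engineer would, in place of code of your own. Each camera call takes 0.05 s, during which the arm holds its last target. There are 200 camera calls.

### The job

Move the white carton off the stepped plate and leave it on the bare desk, same side up. Then set the cast pedestal on the plate in its one steady pose, short heel on the raised blue step and both long legs on the low floor, so that it stands level, centred and square on the plate; let go and check that it does not rock by pressing down lightly with the fingers first on its red pad and then on its yellow pad. Leave it standing so, and do not disturb the other things on the desk.

Things in the scene. Friction and masses are not known exactly. Their poses are not given: they have to be found in the camera images.
- seat (a point): Fixed stepped plate, 136 x 120 mm (x, y). This point is at its centre, on the level of its low floor, 10 mm above the desk. Its +x half (x from 0 to +68 mm) is the blue raised step, whose top is 36 mm above this point (46 mm above the desk); its -x half is the dark low floor. x, y along the plate's sides, z up.
- pedestal_rib (a point): Loose aluminium casting, 0.45 kg, 108 x 92 x 108 mm (x, y, z). This point is the centre of its upright grip rib: 60 mm long (x), 16 mm thick (y), 40 mm high, rising from a flat deck (x -52 to +56, y -46 to +46 mm, 12 mm thick, top 20 mm below this point). z is the casting's own upward axis. Centre of mass within 8 mm of x = 0, y = 0. At the start it leans 23 degrees, heel down, on the desk.
- pedestal: Same casting, same axes: its origin, 88 mm below the rib's centre, in the plane of the feet of the two long legs (22 x 22 mm, at x = -41, y = +34 and -34 mm). Properly seated, this point coincides with the point seat, axes alike.
- pedestal_heel (a point): Same casting, same axes: centre of the underside of its one short heel, 26 mm (x) by 90 mm (y), at x = +42 mm, and 36 mm higher than the feet of the long legs.
- pad_red: Red round press pad, 22 mm across, on the casting's deck; this point is the centre of its top face, 4 mm above the deck, at x = -30, y = +31 mm on the casting (near a long leg); z is the casting's upward axis. Part of the casting, rigid.
- pad_yellow: Yellow round press pad, 22 mm across, on the casting's deck; this point is the centre of its top face, 4 mm above the deck, at x = +34, y = -31 mm on the casting (over the heel). Part of the casting, rigid.
- carton_mid (a point): White closed carton, 48 mm (x) by 115 mm (y) by 58 mm high (z), about 0.16 kg; this point is its centre. It starts flat on the blue step, its long side along the step. Grasp it across x.
- dropper_mid (a point): Bystander: amber dropper bottle with a red bulb, 37 mm across, 106 mm high; centre, half-way up.
- eyepiece_mid (a point): Bystander: black eyepiece standing upright, 35 mm across, 58 mm high; centre.
- lens_case_mid (a point): Bystander: black ribbed round case, 38 mm across, 48 mm high; centre.
- post_holder_mid (a point): Bystander: black post holder with a thumb screw towards its -x, 75 mm high, within 28 mm of this point; half-way up.
- tape_mid (a point): Bystander: roll of white tape lying flat, 64 mm across, 19 mm high; centre.
- mount_mid (a point): Bystander: black mirror mount, 48 x 46 x 46 mm, within 33 mm of this point; half-way up.
- mag_base_mid (a point): Bystander: grey magnetic base with a short upright rod and a red knob, 47 x 73 x 92 mm, within 45 mm of this point; half-way up.
- hub_mid (a point): Centre of the white power strip that is fixed on the desk, 150 x 50 x 32 mm, its length running diagonally from +y near the robot to -y away from it.
- wall_face (a point): A point on the bare flat wall at the left, which stands upright, much higher than the robot, and runs at 45 degrees to x and y: all points with the same x + y as this one lie on its face.
There are look-alikes about, which are no part of the job. There is more than one size of the part that bears carton_mid; the job needs the larger.

How it is judged (in metres and radians):
On the way, in this order (a step that is already met when the one before it is completed fails the run):
1. the carton lies on the desk, clear of the plate, same side up (height (world z) of carton_mid between 0.024 and 0.034 m and angle between carton_mid's own z axis and vertical below 0.1 rad), for 0.2 s.
2. the pedestal stands level, centred and square on the plate, heel on the step, let go (x of pedestal in the frame of seat between -0.013 and 0.013 m and y of pedestal in the frame of seat between -0.013 and 0.013 m and z of pedestal in the frame of seat between -0.004 and 0.004 m and angle between the x axis of pedestal and the x axis of seat, either way round below 0.13 rad and angle between pedestal's own z axis and vertical below 0.035 rad and linear speed of pad_red below 0.01 m/s and contact force between the fingers and pedestal below 0.1 N), for 0.3 s.
3. the fingers press on the red pad and the pedestal stays level (contact force between the fingers and pad_red above 1 N and x of pedestal in the frame of seat between -0.013 and 0.013 m and y of pedestal in the frame of seat between -0.013 and 0.013 m and z of pedestal in the frame of seat between -0.004 and 0.004 m and angle between the x axis of pedestal and the x axis of seat, either way round below 0.13 rad and angle between pedestal's own z axis and vertical below 0.035 rad), for 0.04 s.
4. then the fingers press on the yellow pad and the pedestal stays level (contact force between the fingers and pad_yellow above 1 N and x of pedestal in the frame of seat between -0.013 and 0.013 m and y of pedestal in the frame of seat between -0.013 and 0.013 m and z of pedestal in the frame of seat between -0.004 and 0.004 m and angle between the x axis of pedestal and the x axis of seat, either way round below 0.13 rad and angle between pedestal's own z axis and vertical below 0.035 rad), for 0.04 s.
At the end, for the whole second after the job is handed in: Carton flat on the desk, same side up (centre 24 to 34 mm high, tilt under 0.1 rad). Pedestal at rest on the plate: pedestal origin within 13 mm of seat in x and y, 4 mm in height, x axes within 0.13 rad, tilt under 0.035 rad; red then yellow pad were each pressed over 1 N while it stood so (all of step 1 and x of pedestal in the frame of seat between -0.013 and 0.013 m and y of pedestal in the frame of seat between -0.013 and 0.013 m and z of pedestal in the frame of seat between -0.004 and 0.004 m and angle between the x axis of pedestal and the x axis of seat, either way round below 0.13 rad and angle between pedestal's own z axis and vertical below 0.035 rad and linear speed of pad_red below 0.01 m/s); the robot touches nothing.
It fails at once if one of the seven other loose things is pushed more than 15 mm or tipped over (distance of any of dropper_mid, eyepiece_mid, lens_case_mid, post_holder_mid, tape_mid, mount_mid, mag_base_mid from where it was at the start of the episode above 0.015 m or angle between any of dropper_mid, eyepiece_mid, lens_case_mid, post_holder_mid, tape_mid, mount_mid, mag_base_mid's own z axis and vertical above 0.3 rad).
It fails at once if a press pad is pressed hard (over 90 N) (contact force between the fingers and pad_red above 90 N or contact force between the fingers and pad_yellow above 90 N).
It also fails if it takes over 67 s, if anything falls off the work surface, if the arm or the gripper's body presses on something with over 40 N, if the wrist force passes 120 N, or if a joint passes its speed limit or range.

## Working session

There is one attempt and no reset: what is moved stays moved. The work goes in short steps, Python scripts to look and compute and a tool call to move; the robot and the scene stay as the last step left them, time stands still between calls to the robot, and variables do not carry over. Pictures are saved under pics/ and viewed, at most 10 in all, crops included, and the job is handed in when it is done.

Besides the shell and the picture viewer there is one more tool, called after "Emit:" by a JSON object that holds its "fn" and its "kwargs". step_arm: Moves the arm, as the interface text tells. Its arguments: {"type":"object","properties":{"increments":{"type":"array","items":{"type":"array","items":{"type":"array","items":{"type":"number"}}}},"newtons":{"type":"number"}},"required":["increments"]}

```bash
mkdir -p pics; ls
cat > h.py <<'E'
import numpy as np,cv2
from cell import manip,optics
def cam(n):
    c=optics.camera(n); return c
def pts(c):
    """world point per pixel from depth"""
    h,w=c['range_z'].shape
    u,v=np.meshgrid(np.arange(w),np.arange(h))
    p=cv2.undistortPoints(np.stack([u,v],-1).reshape(-1,1,2).astype(np.float64),np.array(c['mtx']),np.array(c['distortion'])).reshape(h,w,2)
    z=c['range_z'].astype(float)
    P=np.stack([p[...,0]*z,p[...,1]*z,z,np.ones_like(z)],-1)@np.array(c['cam_to_world']).T
    P=P[...,:3]; P[z==0]=np.nan
    return P
E
python3 - <<'E'
from h import *
for n in('scene','top'):
    c=cam(n); cv2.imwrite(f'pics/{n}0.png',cv2.resize(c['frame'][...,::-1],(800,600)))
    np.savez(f'{n}0.npz',P=pts(c),f=c['frame'])
    print(n,np.round(np.array(c['cam_to_world']),3).tolist(),c['mtx'],(c['range_z']>0).mean())
s=manip.read_state();print(s)
E
```

```text
pics
scene [[-0.542, -0.449, 0.71, -216.684], [-0.84, 0.286, -0.461, 634.647], [0.004, -0.846, -0.532, 682.904], [0.0, 0.0, 0.0, 1.0]] [[480.51583635   0.         276.00870237]
 [  0.         480.51583635 210.04552344]
 [  0.           0.           1.        ]] 0.9960544217687075
top [[-0.021, -0.994, 0.112, 454.505], [-0.999, 0.018, -0.029, 137.449], [0.027, -0.112, -0.993, 1089.268], [0.0, 0.0, 0.0, 1.0]] [[398.0936757    0.         279.3466638 ]
 [  0.         398.0936757  213.33824566]
 [  0.           0.           1.        ]] 0.9959268707482993
{'clock': 0.1, 'joints': array([-1.39957062e+00,  3.00414078e-01,  1.52146180e+00,  1.61616474e-05,
        1.32071078e+00, -6.66084636e-02]), 'qd': array([ 0.00149035, -0.00185368, -0.0026473 , -0.00052553, -0.00110865,
        0.00052915]), 'effort': array([ 1.10610115e-03, -5.32646334e+01, -3.53282797e+01,  7.09521957e-02,
        2.35550426e-02, -3.87940679e-05]), 'eef_pos': array([ 129.56982504, -534.50217163,  404.16797287]), 'eef_rot': array([-3.1406019e+00, -8.1779941e-05,  2.3783012e-01]), 'wrist_force': array([ 0.30779711,  0.56048678, -0.42980598]), 'moment': array([ 0.01376556, -0.01978086, -0.00368284]), 'finger_force': 0.0, 'finger_gap': 93.98976745000915}
```

View pics/top0.png

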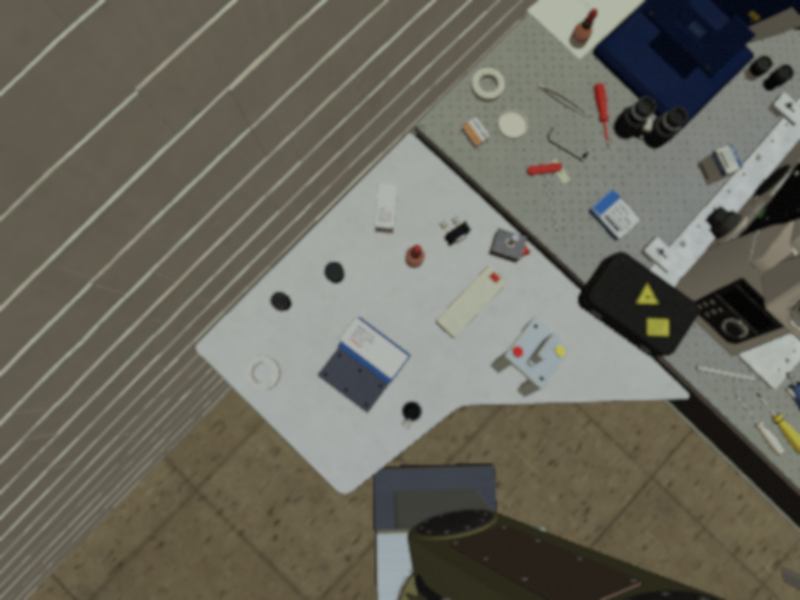

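View pics/scene0.png

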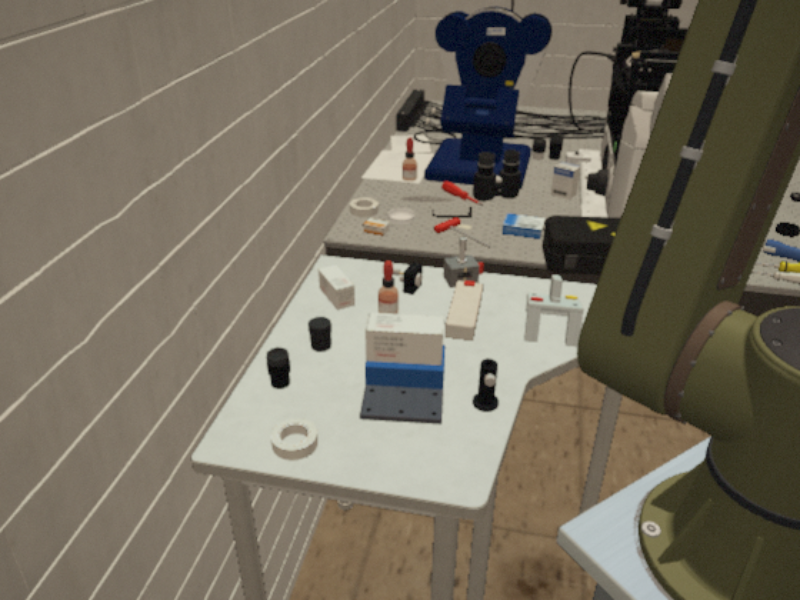

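The top view shows the stepped plate at (365,365) with the white carton on its blue step (375,345). The leaning pedestal is at (535,355), with its red pad at (518,352) and its yellow pad at (561,352). There are two white cartons: one on the step, and a narrower one on the desk at (386,207). The one on the step fits carton_mid, being the larger of the two and lying on the step. I'll measure both.

```bash
cat >> h.py <<'E'
def rect(Q):
    r=cv2.minAreaRect(Q[:,:2].astype(np.float32)); b=cv2.boxPoints(r)
    e=[b[1]-b[0],b[2]-b[1]]; L=[np.linalg.norm(x) for x in e]; i=int(np.argmax(L))
    return np.round(r[0],1),np.round(L,1),'long dir deg',round(float(np.degrees(np.arctan2(e[i][1],e[i][0]))),1)
def near(P,uv,r):
    m=np.zeros(P.shape[:2],np.uint8); cv2.circle(m,(int(uv[0]*.7),int(uv[1]*.7)),r,1,-1); return m>0
E
python3 - <<'E'
from h import *
d=np.load('top0.npz');P,f=d['P'],d['f']
hsv=cv2.cvtColor(f,cv2.COLOR_RGB2HSV);Z=P[...,2]
def show(n,m):
    Q=P[m]; print(n,m.sum(),rect(Q),'z',np.round(np.nanpercentile(Q[:,2],[5,50,95]),1))
print('desk z',np.nanmedian(Z[near(P,(480,400),4)]))
n=near(P,(365,365),55)
show('carton',n&(Z>90)&(Z<120))
show('plate all',n&(Z>5)&(hsv[...,2]<140))
show('plate floor',n&(Z>5)&(Z<20)&(hsv[...,2]<110))
show('small carton',near(P,(386,207),25)&(Z>20))
n=near(P,(535,355),45)
show('ped all',n&(Z>12))
H,S=hsv[...,0],hsv[...,1]
show('red',n&((H<8)|(H>172))&(S>120)&(Z>20)); show('yel',n&(H>20)&(H<35)&(S>110)&(Z>20))
show('rib?',n&(Z>100))
for nm,uv,r in [('dropper',(415,256),14),('eyep/lens1',(334,272),12),('lens2',(281,301),12),('post',(411,411),14),('tape',(264,372),18),('mount',(456,233),14),('mag',(510,244),18),('hub',(470,300),40)]:
    show(nm,near(P,uv,r)&(Z>12)&(Z<130))
c=f[205:300,330:420]
a=cv2.resize(c,None,fx=4,fy=4,interpolation=cv2.INTER_CUBIC)
s=np.load('scene0.npz')['f'][180:290,355:420]
a2=cv2.resize(s,None,fx=4,fy=4,interpolation=cv2.INTER_CUBIC)
b=cv2.resize(f[120:300,215:300],None,fx=3,fy=3) [:440]
o=np.zeros((540,800,3),np.uint8)
x=0
for q in(a[:540],a2[:540]): o[:q.shape[0],x:x+q.shape[1]]=q; x+=q.shape[1]
o[:440,x:800]=b[:440,:800-x][:, :800-x] if b.shape[1]>=800-x else cv2.resize(b,(800-x,440))
cv2.imwrite('pics/crop1.png',o[...,::-1])
E
```

```text
desk z -0.3232653646803101
carton 914 (array([492.4, 155.2]), array([ 48.8, 115.6], dtype=float32), 'long dir deg', 51.6) z [101.3 104.1 107. ]
plate all 1502 (array([438.3, 145.2]), array([135.7, 198.1], dtype=float32), 'long dir deg', 52.4) z [ 6.6 10.4 50.6]
plate floor 1107 (array([412.5, 164.5]), array([ 68.4, 198.2], dtype=float32), 'long dir deg', 53.6) z [ 6.4  9.7 13. ]
small carton 450 (array([762.2, 128.4]), array([87.5, 36.7], dtype=float32), 'long dir deg', -5.4) z [35.5 43.4 46.4]
ped all 1449 (array([ 469.1, -137.8]), array([124.1,  91.9], dtype=float32), 'long dir deg', -43.8) z [26.3 55.9 89.6]
red 29 (array([ 481.8, -106. ]), array([15. , 13.2], dtype=float32), 'long dir deg', -89.7) z [62.5 66.9 71.1]
yel 28 (array([ 480.6, -190. ]), array([13.5, 16. ], dtype=float32), 'long dir deg', 89.5) z [38.1 42.1 45.7]
rib? 2 (array([ 467.4, -139.1]), array([0. , 2.5], dtype=float32), 'long dir deg', -178.1) z [100.2 100.5 100.8]
dropper 177 (array([663.8,  76. ]), array([32.3, 36.4], dtype=float32), 'long dir deg', 67.2) z [ 24.5  50.2 104. ]
eyep/lens1 177 (array([636.5, 226.9]), array([36.5, 34.6], dtype=float32), 'long dir deg', -0.8) z [36.9 48.1 51.3]
lens2 166 (array([582.8, 326.2]), array([32.2, 32.9], dtype=float32), 'long dir deg', 4.4) z [32.9 53.1 59.9]
post 115 (array([368.5,  92.4]), array([39.5, 24.8], dtype=float32), 'long dir deg', -44.0) z [34.8 72.  77.5]
tape 307 (array([451.2, 366.5]), array([63.7, 63.3], dtype=float32), 'long dir deg', -79.0) z [14.4 18.2 21.2]
mount 219 (array([717.1,  -3.1]), array([47.2, 47. ], dtype=float32), 'long dir deg', -57.4) z [15.4 44.1 48.7]
mag 550 (array([ 696.1, -120.3]), array([79.5, 80.4], dtype=float32), 'long dir deg', 68.7) z [20.2 40.7 78. ]
hub 1069 (array([592.2, -41.8]), array([188. ,  63.3], dtype=float32), 'long dir deg', -38.8) z [27.3 32.  36.3]
```

View pics/crop1.png

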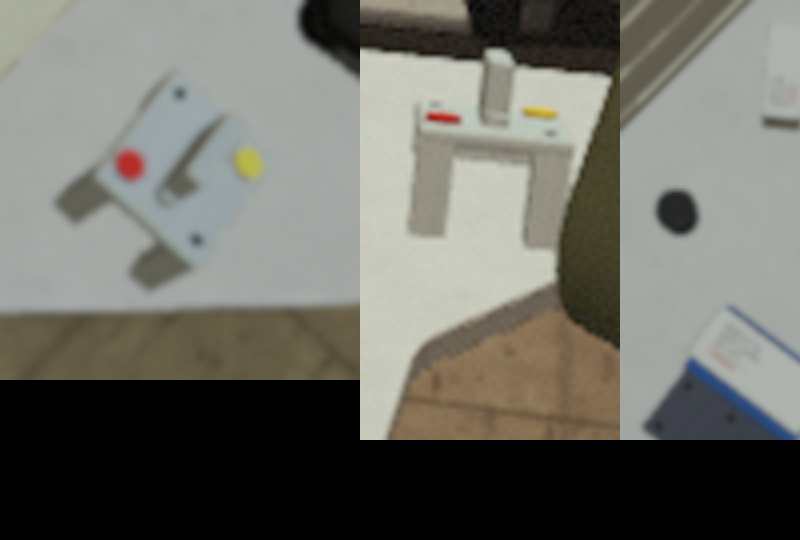

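The crop confirms the carton: its top face measures 49 x 116 mm at z = 104, on the blue step, while the desk one is only 37 x 88 mm and is the look-alike. The pedestal has legs towards lower left, yaw about -44° and rib centre about (484,-151,70), which matches the 23° lean.

```bash
cat > plan.py <<'E'
import sys,numpy as np
from scipy.spatial.transform import Rotation as R, Slerp
from cell import manip
def plan(segs,start=None):
    """segs: (pos,[rpy deg],nrows,finger) ; prints rows from the present pose"""
    s=manip.read_state()
    p=s['eef_pos'];r=R.from_euler('xyz',s['eef_rot'])
    print('now',s['clock'],np.round(p,1),np.round(np.degrees(s['eef_rot']),1),'gap',round(s['finger_gap'],1),'F',np.round(s['wrist_force'],1),'ff',s['finger_force'])
    for pos,rpy,n,g in segs:
        r2=R.from_euler('xyz',rpy,degrees=True) if not isinstance(rpy,R) else rpy
        tw=(r.inv()*r2).as_rotvec()/n; dp=(np.array(pos)-p)/n
        for i in range(n):
            row=np.r_[tw/np.radians(45),r.inv().apply(dp)/40]
            rr=np.round(row,2)
            print(rr.tolist()+[g], '' if abs(np.linalg.norm(tw))<np.radians(8.6) and abs(rr).max()<=1 and np.linalg.norm(dp)<=50 else 'TOO BIG')
            r=r*R.from_rotvec(tw); p=p+dp
E
python3 -c "
from plan import *
plan([((492.4,155.2,320),(180,0,52),20,-1),((492.4,155.2,262),(180,0,52),2,-1)])"
```

```text
now 0.1 [ 129.6 -534.5  404.2] [-179.9   -0.    13.6] gap 94.0 F [ 0.3  0.6 -0.4] ff 0.0
[-0.0, -0.0, -0.04, 0.64, -0.73, 0.11, -1] 
[-0.0, -0.0, -0.04, 0.67, -0.71, 0.11, -1] 
[-0.0, -0.0, -0.04, 0.69, -0.69, 0.11, -1] 
[-0.0, -0.0, -0.04, 0.71, -0.66, 0.11, -1] 
[-0.0, -0.0, -0.04, 0.74, -0.64, 0.11, -1] 
[-0.0, -0.0, -0.04, 0.76, -0.61, 0.11, -1] 
[-0.0, -0.0, -0.04, 0.78, -0.59, 0.11, -1] 
[-0.0, -0.0, -0.04, 0.8, -0.56, 0.11, -1] 
[-0.0, -0.0, -0.04, 0.81, -0.53, 0.11, -1] 
[-0.0, -0.0, -0.04, 0.83, -0.51, 0.11, -1] 
[-0.0, -0.0, -0.04, 0.85, -0.48, 0.11, -1] 
[-0.0, -0.0, -0.04, 0.86, -0.45, 0.11, -1] 
[-0.0, -0.0, -0.04, 0.88, -0.42, 0.11, -1] 
[-0.0, -0.0, -0.04, 0.89, -0.39, 0.11, -1] 
[-0.0, -0.0, -0.04, 0.9, -0.36, 0.11, -1] 
[-0.0, -0.0, -0.04, 0.92, -0.33, 0.11, -1] 
[-0.0, -0.0, -0.04, 0.93, -0.3, 0.11, -1] 
[-0.0, -0.0, -0.04, 0.94, -0.27, 0.11, -1] 
[-0.0, -0.0, -0.04, 0.94, -0.24, 0.11, -1] 
[-0.0, -0.0, -0.04, 0.95, -0.21, 0.11, -1] 
[0.0, -0.0, 0.0, 0.0, 0.0, 0.72, -1] 
[0.0, -0.0, 0.0, 0.0, 0.0, 0.72, -1]
```

Emit:
{"fn": "step_arm", "kwargs": {"increments": [[[0, 0, -0.04, 0.64, -0.73, 0.11, -1], [0, 0, -0.04, 0.67, -0.71, 0.11, -1], [0, 0, -0.04, 0.69, -0.69, 0.11, -1], [0, 0, -0.04, 0.71, -0.66, 0.11, -1], [0, 0, -0.04, 0.74, -0.64, 0.11, -1]]], "newtons": 20}}

```text
clock: 0.6
eef_pos: [221.2, -360.9, 382.2]
eef_rot: [-3.141, -0.0, 0.396]
wrist_force: [1.3, -0.3, 0.2]
finger_gap: 93.7
finger_force: 0.0
```

Emit:
{"fn": "step_arm", "kwargs": {"increments": [[[0, 0, -0.04, 0.76, -0.61, 0.11, -1], [0, 0, -0.04, 0.78, -0.59, 0.11, -1], [0, 0, -0.04, 0.8, -0.56, 0.11, -1], [0, 0, -0.04, 0.81, -0.53, 0.11, -1], [0, 0, -0.04, 0.83, -0.51, 0.11, -1]]]}}

```text
clock: 1.1
eef_pos: [314.6, -189.9, 360.5]
eef_rot: [3.142, -0.0, 0.553]
wrist_force: [0.5, -0.4, 0.7]
finger_gap: 94.1
finger_force: 0.0
```

Emit:
{"fn": "step_arm", "kwargs": {"increments": [[[0, 0, -0.04, 0.85, -0.48, 0.11, -1], [0, 0, -0.04, 0.86, -0.45, 0.11, -1], [0, 0, -0.04, 0.88, -0.42, 0.11, -1], [0, 0, -0.04, 0.89, -0.39, 0.11, -1], [0, 0, -0.04, 0.9, -0.36, 0.11, -1]]]}}

```text
clock: 1.6
eef_pos: [409.5, -19.9, 338.4]
eef_rot: [3.142, -0.0, 0.71]
wrist_force: [0.9, -0.9, 0.4]
finger_gap: 93.8
finger_force: 0.0
```

Emit:
{"fn": "step_arm", "kwargs": {"increments": [[[0, 0, -0.04, 0.92, -0.33, 0.11, -1], [0, 0, -0.04, 0.93, -0.3, 0.11, -1], [0, 0, -0.04, 0.94, -0.27, 0.11, -1], [0, 0, -0.04, 0.94, -0.24, 0.11, -1], [0, 0, -0.04, 0.95, -0.21, 0.11, -1]]]}}

```text
clock: 2.1
eef_pos: [506.1, 149.5, 316.2]
eef_rot: [-3.141, 0.0, 0.868]
wrist_force: [1.1, 0.4, -0.1]
finger_gap: 94.0
finger_force: 0.0
```

```bash
python3 -c "
from plan import *
plan([((492.4,155.2,320),(180,0,52),4,-1),((492.4,155.2,260),(180,0,52),3,-1)])"
```

```text
now 2.1 [506.1 149.5 316.2] [-180.     0.    49.7] gap 94.0 F [ 1.1  0.4 -0.1] ff 0.0
[-0.0, 0.0, -0.01, -0.03, -0.09, -0.02, -1] 
[-0.0, 0.0, -0.01, -0.03, -0.09, -0.02, -1] 
[-0.0, 0.0, -0.01, -0.03, -0.09, -0.02, -1] 
[-0.0, 0.0, -0.01, -0.03, -0.09, -0.02, -1] 
[-0.0, -0.0, 0.0, 0.0, -0.0, 0.5, -1] 
[-0.0, -0.0, 0.0, 0.0, -0.0, 0.5, -1] 
[-0.0, -0.0, 0.0, 0.0, -0.0, 0.5, -1]
```

Emit:
{"fn": "step_arm", "kwargs": {"increments": [[[0, 0, -0.03, -0.06, -0.18, 0, -1], [0, 0, -0.02, -0.06, -0.18, 0, -1], [0, 0, 0, 0, 0, 0.5, -1], [0, 0, 0, 0, 0, 0.5, -1], [0, 0, 0, 0, 0, 0.4, -1]]]}}

```text
clock: 2.6
eef_pos: [490.6, 152.4, 260.1]
eef_rot: [-3.141, 0.0, 0.904]
wrist_force: [0.9, -0.3, 0.2]
finger_gap: 94.4
finger_force: 0.0
```

Emit:
{"fn": "step_arm", "kwargs": {"increments": [[[0, 0, 0, 0, 0, 0, 0.5], [0, 0, 0, 0, 0, 0, 1], [0, 0, 0, 0, 0, 0, 1], [0, 0, 0, 0, 0, 0, 1], [0, 0, 0, 0, 0, 0, 1]]]}}

```text
clock: 3.1
eef_pos: [491.5, 153.3, 261.2]
eef_rot: [3.141, -0.001, 0.905]
wrist_force: [0.0, -0.5, -0.3]
finger_gap: 57.1
finger_force: 0.0
```

Emit:
{"fn": "step_arm", "kwargs": {"increments": [[[0, 0, 0, 0, 0, 0, 1], [0, 0, 0, 0, 0, 0, 1], [0, 0, 0, 0, 0, 0, 1], [0, 0, 0, 0, 0, -0.3, 1], [0, 0, 0, 0, 0, -0.7, 1]]]}}

```text
clock: 3.6
eef_pos: [491.1, 153.3, 299.8]
eef_rot: [-3.139, 0.003, 0.905]
wrist_force: [-0.0, -0.8, -0.3]
finger_gap: 48.0
finger_force: 20.0
```

```bash
python3 -c "
from plan import *
plan([((374,247,301),(180,0,52),5,1),((374,247,217),(180,0,52),4,1)])"
```

```text
now 3.6 [491.1 153.3 299.8] [-179.9    0.2   51.9] gap 48.0 F [-0.  -0.8 -0.3] ff 19.999429285526276
[-0.0, 0.0, -0.0, 0.01, -0.75, -0.0, 1] 
[-0.0, 0.0, -0.0, 0.01, -0.75, -0.0, 1] 
[-0.0, 0.0, -0.0, 0.01, -0.75, -0.0, 1] 
[-0.0, 0.0, -0.0, 0.01, -0.75, -0.01, 1] 
[-0.0, 0.0, -0.0, 0.01, -0.75, -0.01, 1] 
[0.0, 0.0, -0.0, -0.0, -0.0, 0.53, 1] 
[0.0, 0.0, -0.0, -0.0, -0.0, 0.53, 1] 
[0.0, 0.0, -0.0, -0.0, -0.0, 0.53, 1] 
[0.0, 0.0, -0.0, -0.0, -0.0, 0.53, 1]
```

Emit:
{"fn": "step_arm", "kwargs": {"increments": [[[0, 0, 0, 0, -0.7, 0, 1], [0, 0, 0, 0, -0.75, 0, 1], [0, 0, 0, 0, -0.75, 0, 1], [0, 0, 0, 0, -0.75, 0, 1], [0, 0, 0, 0, -0.75, 0, 1]]]}}

```text
clock: 4.1
eef_pos: [374.0, 245.3, 301.3]
eef_rot: [3.141, -0.0, 0.905]
wrist_force: [0.2, 0.9, -2.1]
finger_gap: 47.5
finger_force: 20.0
```

Emit:
{"fn": "step_arm", "kwargs": {"increments": [[[0, 0, 0, 0, 0, 0.5, 1], [0, 0, 0, 0, 0, 0.5, 1], [0, 0, 0, 0, 0, 0.5, 1], [0, 0, 0, 0, 0, 0.4, 1], [0, 0, 0, 0, 0, 0, 1]]]}}

```text
clock: 4.6
eef_pos: [374.7, 244.6, 223.6]
eef_rot: [-3.14, 0.003, 0.905]
wrist_force: [-0.6, -0.1, -1.2]
finger_gap: 47.9
finger_force: 20.0
```

Emit:
{"fn": "step_arm", "kwargs": {"increments": [[[0, 0, 0, 0, 0, 0.1, 1], [0, 0, 0, 0, 0, 0.07, 1], [0, 0, 0, 0, 0, 0.02, 1], [0, 0, 0, 0, 0, 0, 1]]]}}

```text
clock: 5.0
eef_pos: [375.2, 244.8, 217.4]
eef_rot: [3.141, -0.0, 0.905]
wrist_force: [0.8, 0.6, -1.5]
finger_gap: 47.7
finger_force: 20.0
```

Emit:
{"fn": "step_arm", "kwargs": {"increments": [[[0, 0, 0, 0, 0, 0.06, 1], [0, 0, 0, 0, 0, 0, 1]]]}}

```text
clock: 5.2
eef_pos: [375.2, 244.8, 214.8]
eef_rot: [3.141, -0.001, 0.905]
wrist_force: [1.1, 0.1, -0.3]
finger_gap: 47.9
finger_force: 20.0
```

Emit:
{"fn": "step_arm", "kwargs": {"increments": [[[0, 0, 0, 0, 0, 0, -1], [0, 0, 0, 0, 0, 0, -1], [0, 0, 0, 0, 0, 0, -1], [0, 0, 0, 0, 0, 0, -1], [0, 0, 0, 0, 0, -0.2, -1]]]}}

```text
clock: 5.7
eef_pos: [374.9, 244.6, 222.3]
eef_rot: [-3.141, 0.002, 0.905]
wrist_force: [-0.3, 0.6, -0.9]
finger_gap: 84.5
finger_force: 0.0
```

Emit:
{"fn": "step_arm", "kwargs": {"increments": [[[0, 0, 0, 0, 0, -0.5, -1], [0, 0, 0, 0, 0, -0.8, -1], [0, 0, 0, 0, 0, -1, -1], [0, 0, 0, 0, 0, -1, -1], [0, 0, 0, 0, 0, -0.5, -1]]]}}

```text
clock: 6.2
eef_pos: [374.9, 244.7, 378.5]
eef_rot: [3.14, -0.004, 0.905]
wrist_force: [0.6, 0.2, 0.2]
finger_gap: 94.2
finger_force: 0.0
```

```bash
cat > rib.py <<'E'
from plan import *
def grasp(rib,yaw,tilt,up=0):
    """tool pose gripping the rib: tool z = -casting z, tool y = along casting y; up = retreat along casting z"""
    C=R.from_euler('z',yaw,degrees=True)*R.from_euler('y',tilt,degrees=True)
    T=C*R.from_euler('z',180,degrees=True)*R.from_euler('x',180,degrees=True)
    return np.array(rib)+C.apply([0,0,180+up]),T
E
python3 -c "
from rib import *
p,T=grasp((484.4,-151,70),-43.8,23,110); print(p,T.as_euler('xyz',degrees=True))
plan([(p,T,18,-1)])"
```

```text
[ 566.18411464 -229.42814619  336.9464075 ] [180.  -23.  136.2]
now 6.2 [374.9 244.7 378.5] [179.9  -0.2  51.9] gap 94.2 F [0.6 0.2 0.2] ff 0.0
[0.02, 0.02, -0.1, -0.35, 0.62, 0.06, -1] 
[0.02, 0.02, -0.1, -0.4, 0.59, 0.04, -1] 
[0.02, 0.02, -0.1, -0.45, 0.55, 0.02, -1] 
[0.02, 0.02, -0.1, -0.49, 0.51, 0.01, -1] 
[0.02, 0.02, -0.1, -0.53, 0.47, -0.01, -1] 
[0.02, 0.02, -0.1, -0.57, 0.43, -0.03, -1] 
[0.02, 0.02, -0.1, -0.6, 0.38, -0.05, -1] 
[0.02, 0.02, -0.1, -0.63, 0.33, -0.06, -1] 
[0.02, 0.02, -0.1, -0.65, 0.28, -0.08, -1] 
[0.02, 0.02, -0.1, -0.67, 0.22, -0.1, -1] 
[0.02, 0.02, -0.1, -0.68, 0.17, -0.11, -1] 
[0.02, 0.02, -0.1, -0.69, 0.11, -0.13, -1] 
[0.02, 0.02, -0.1, -0.7, 0.05, -0.14, -1] 
[0.02, 0.02, -0.1, -0.7, -0.01, -0.15, -1] 
[0.02, 0.02, -0.1, -0.69, -0.07, -0.16, -1] 
[0.02, 0.02, -0.1, -0.68, -0.12, -0.18, -1] 
[0.02, 0.02, -0.1, -0.66, -0.18, -0.18, -1] 
[0.02, 0.02, -0.1, -0.64, -0.24, -0.19, -1]
```

Emit:
{"fn": "step_arm", "kwargs": {"increments": [[[0.02, 0.02, -0.1, -0.35, 0.62, 0.06, -1], [0.02, 0.02, -0.1, -0.4, 0.59, 0.04, -1], [0.02, 0.02, -0.1, -0.45, 0.55, 0.02, -1], [0.02, 0.02, -0.1, -0.49, 0.51, 0.01, -1], [0.02, 0.02, -0.1, -0.53, 0.47, -0.01, -1]]]}}

```text
clock: 6.7
eef_pos: [428.0, 112.1, 364.2]
eef_rot: [-3.081, -0.093, 1.299]
wrist_force: [-0.6, -0.2, 0.5]
finger_gap: 93.8
finger_force: 0.0
```

Emit:
{"fn": "step_arm", "kwargs": {"increments": [[[0.02, 0.02, -0.1, -0.57, 0.43, -0.03, -1], [0.02, 0.02, -0.1, -0.6, 0.38, -0.05, -1], [0.02, 0.02, -0.1, -0.63, 0.33, -0.06, -1], [0.02, 0.02, -0.1, -0.65, 0.28, -0.08, -1], [0.02, 0.02, -0.1, -0.67, 0.22, -0.1, -1]]]}}

```text
clock: 7.2
eef_pos: [479.4, -20.7, 355.2]
eef_rot: [-3.059, -0.201, 1.689]
wrist_force: [-1.1, -0.2, -0.4]
finger_gap: 93.8
finger_force: 0.0
```

Emit:
{"fn": "step_arm", "kwargs": {"increments": [[[0.02, 0.02, -0.1, -0.68, 0.17, -0.11, 0], [0.02, 0.02, -0.1, -0.69, 0.11, -0.13, 0], [0.02, 0.02, -0.1, -0.7, 0.05, -0.14, 0], [0.02, 0.02, -0.1, -0.7, -0.01, -0.15, 0], [0.02, 0.02, -0.1, -0.69, -0.07, -0.16, 0]]]}}

```text
clock: 7.7
eef_pos: [529.4, -153.9, 347.6]
eef_rot: [-3.081, -0.309, 2.088]
wrist_force: [0.1, -0.5, -0.0]
finger_gap: 57.4
finger_force: 0.0
```

Emit:
{"fn": "step_arm", "kwargs": {"increments": [[[0.02, 0.02, -0.1, -0.68, -0.12, -0.18, 0], [0.02, 0.02, -0.1, -0.66, -0.18, -0.18, 0], [0.02, 0.02, -0.1, -0.64, -0.24, -0.19, 0], [0, 0, 0, 0, 0, 0, 0], [0, 0, 0, 0, 0, 0, 0]]]}}

```text
clock: 8.2
eef_pos: [558.5, -232.8, 343.4]
eef_rot: [-3.115, -0.366, 2.33]
wrist_force: [-0.5, 0.4, -0.3]
finger_gap: 47.2
finger_force: 0.0
```

Run:
```python
from rib import *
from h import *
c=cam('top'); P=pts(c); f=c['frame']; np.savez('top1.npz',P=P,f=f)
hsv=cv2.cvtColor(f,cv2.COLOR_RGB2HSV); H,S,V=cv2.split(hsv); Z=P[...,2]
def big(m):
    n,l,st,_=cv2.connectedComponentsWithStats(m.astype(np.uint8)); return l==1+np.argmax(st[1:,4])
n=near(P,(365,365),50)
b=big(n&(H>95)&(H<125)&(S>120)&(Z>36)); fl=big(n&(V<110)&(S<120)&(Z>4)&(Z<20))
b2=big(n&(Z>36)&(Z<56))
for k,m in(('blue',b),('step by z',b2),('floor',fl),('both',big(b2|fl)),('carton',big((Z>48)&(Z<70)&near(P,(325,412),40)))):
    print(k,m.sum(),rect(P[m]),np.nanmedian(Z[m]))
n=near(P,(535,355),45)
for k,m in(('red',((H<8)|(H>172))&(S>120)),('yel',(H>20)&(H<35)&(S>110))):
    m=m&n&(Z>20)
    if m.any(): print(k,m.sum(),np.nanmedian(P[m],0).round(1),P[m].mean(0).round(1))
cv2.imwrite('pics/top1.png',cv2.resize(f[180:,120:440][...,::-1],(800,600)))
p,T=grasp((484.4,-151,70),-43.8,23,110); plan([(p,T,2,0)])
```

```text
blue 1015 (array([488.5, 156.3]), array([ 64.6, 112.7], dtype=float32), 'long dir deg', 52.2) 45.91705902146691
step by z 1189 (array([489.5, 154.9]), array([ 67.8, 120.2], dtype=float32), 'long dir deg', 52.2) 45.88287353219425
floor 1047 (array([436.6, 196.8]), array([ 65. , 116.3], dtype=float32), 'long dir deg', 52.2) 9.740601423683302
both 2236 (array([463.3, 175.1]), array([133.8, 120.3], dtype=float32), 'long dir deg', -37.7) 42.90607930671126
carton 859 (array([376.4, 246.2]), array([ 49.5, 115.2], dtype=float32), 'long dir deg', 52.3) 57.893989682230085
red 28 [ 480.4 -104.7   67.3] [ 481.5 -105.    66.9]
yel 27 [ 481.9 -191.    40.7] [ 480.7 -190.4   41.1]
now 8.25 [ 558.4 -232.3  343.6] [-178.5  -21.   133.5] gap 47.0 F [ 0.3 -0.1 -0.3] ff 0.0
[-0.01, 0.02, -0.03, -0.07, 0.1, 0.06, 0] 
[-0.01, 0.02, -0.03, -0.07, 0.09, 0.06, 0]
```

View pics/top1.png

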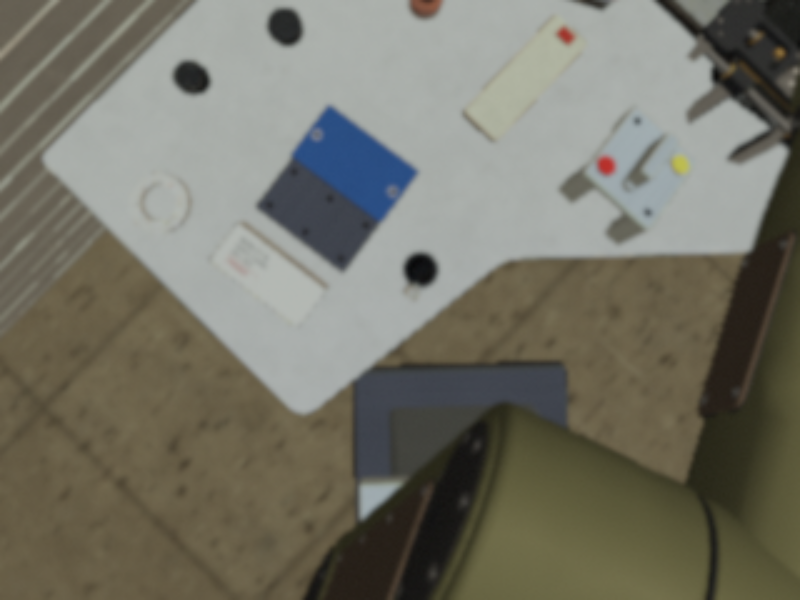

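The picture shows the carton flat on the desk at crop pixels (268,272), clear of the plate. The plate is now bare, with its centre at about (463,175.4) and yaw -37.7°. The pedestal has not moved, and the gripper is ready above its +x side at (750,100).

Run:
```python
from rib import *
a=grasp((484.4,-151,70),-43.8,23,110);b=grasp((484.4,-151,70),-43.8,23,60);c=grasp((484.4,-151,70),-43.8,23,8)
plan([(*a,2,0),(*b,2,0),(*c,3,0)])
```

```text
now 8.25 [ 558.4 -232.3  343.6] [-178.5  -21.   133.5] gap 47.0 F [ 0.3 -0.1 -0.3] ff 0.0
[-0.01, 0.02, -0.03, -0.07, 0.1, 0.06, 0] 
[-0.01, 0.02, -0.03, -0.07, 0.09, 0.06, 0] 
[-0.0, -0.0, 0.0, 0.0, -0.0, 0.63, 0] 
[-0.0, -0.0, 0.0, 0.0, -0.0, 0.63, 0] 
[0.0, 0.0, 0.0, 0.0, -0.0, 0.43, 0] 
[0.0, 0.0, 0.0, 0.0, -0.0, 0.43, 0] 
[0.0, 0.0, 0.0, 0.0, -0.0, 0.43, 0]
```

Emit:
{"fn": "step_arm", "kwargs": {"increments": [[[-0.01, 0.02, -0.03, -0.07, 0.1, 0.06, 0], [-0.01, 0.02, -0.03, -0.07, 0.1, 0.06, 0], [0, 0, 0, 0, 0, 0.6, 0], [0, 0, 0, 0, 0, 0.6, 0], [0, 0, 0, 0, 0, 0, 0]]]}}

```text
clock: 8.75
eef_pos: [552.9, -215.3, 289.8]
eef_rot: [3.135, -0.403, 2.383]
wrist_force: [0.1, 0.2, 0.0]
finger_gap: 47.1
finger_force: 0.0
```

Run:
```python
from rib import *
b=grasp((484.4,-151,70),-43.8,23,60);c=grasp((484.4,-151,70),-43.8,23,8)
plan([(*b,1,0),(*c,3,0)])
```

```text
now 8.75 [ 552.9 -215.3  289.8] [179.6 -23.1 136.5] gap 47.1 F [0.1 0.2 0. ] ff 0.0
[0.01, -0.0, 0.01, 0.02, -0.02, -0.02, 0] 
[0.0, 0.0, 0.0, 0.0, -0.0, 0.43, 0] 
[0.0, 0.0, 0.0, 0.0, -0.0, 0.43, 0] 
[0.0, 0.0, 0.0, 0.0, -0.0, 0.43, 0]
```

Emit:
{"fn": "step_arm", "kwargs": {"increments": [[[0, 0, 0.01, 0.02, -0.02, 0.2, 0], [0, 0, 0, 0, 0, 0.4, 0], [0, 0, 0, 0, 0, 0.4, 0], [0, 0, 0, 0, 0, 0.25, 0], [0, 0, 0, 0, 0, 0, 0]]], "newtons": 40}}

```text
clock: 9.25
eef_pos: [538.5, -202.8, 246.2]
eef_rot: [3.137, -0.399, 2.373]
wrist_force: [-0.3, -0.8, 0.2]
finger_gap: 47.1
finger_force: 0.0
```

Run:
```python
from rib import *
from h import *
c=grasp((484.4,-151,70),-43.8,23,8)
plan([(*c,1,0)])
o=cam('top')['frame'][205:300,330:420]; s=cam('scene')['frame'][150:280,340:440]
a=cv2.resize(o,(400,422),interpolation=2);b=cv2.resize(s,(325,422),interpolation=2)
cv2.imwrite('pics/g1.png',np.hstack([a,b])[...,::-1])
```

```text
now 9.25 [ 538.5 -202.8  246.2] [179.8 -22.9 136. ] gap 47.1 F [-0.3 -0.8  0.2] ff 0.0
[0.01, 0.0, -0.0, 0.0, -0.0, 0.09, 0]
```

View pics/g1.png

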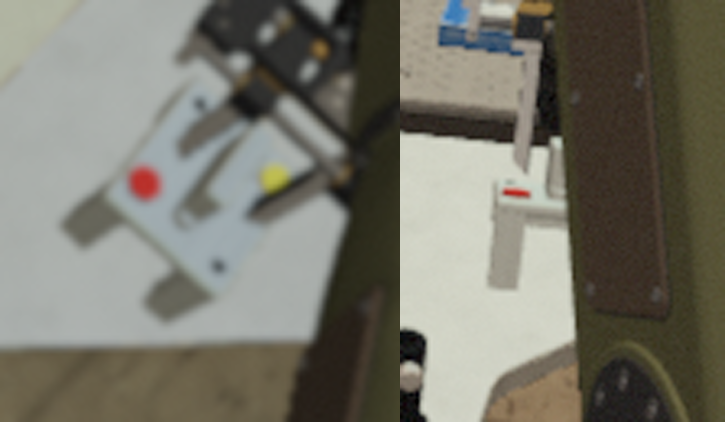

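The two fingers straddle the rib (left crop: tips at (185,145) and (255,210), rib centre at about (212,178)), clear of both pads. I'll close now.

Emit:
{"fn": "step_arm", "kwargs": {"increments": [[[0, 0, 0, 0, 0, 0.08, 0], [0, 0, 0, 0, 0, 0, 1], [0, 0, 0, 0, 0, 0, 1], [0, 0, 0, 0, 0, 0, 1], [0, 0, 0, 0, 0, 0, 1]]]}}

```text
clock: 9.85
eef_pos: [537.7, -202.2, 243.8]
eef_rot: [3.137, -0.398, 2.373]
wrist_force: [-0.4, 0.3, 0.3]
finger_gap: 18.7
finger_force: 0.0
```

Emit:
{"fn": "step_arm", "kwargs": {"increments": [[[0, 0, 0, 0, 0, 0, 1], [0, 0, 0, 0, 0, 0, 1], [0, 0, 0, 0, 0, 0, 1]]]}}

```text
clock: 10.15
eef_pos: [537.7, -202.2, 243.8]
eef_rot: [3.137, -0.398, 2.373]
wrist_force: [2.4, -0.3, 0.2]
finger_gap: 15.8
finger_force: 40.0
```

Run:
```python
from rib import *
import json
s=manip.read_state(); p=s['eef_pos']
lift=p+[0,0,100]
# level above: seat
t=grasp((463,175.4,98),-37.75,0,8)
up=(t[0]+[0,0,80],t[1])
print('target',t[0].round(1),t[1].as_euler('xyz',degrees=True))
plan([(p+[0,0,90],R.from_euler('xyz',s['eef_rot']),4,1),(*up,16,1)])
```

```text
target [463.  175.4 286. ] [180.     0.   142.25]
now 10.15 [ 537.7 -202.2  243.8] [179.7 -22.8 136. ] gap 15.8 F [ 2.4 -0.3  0.2] ff 40.00200390815735
[0.0, 0.0, 0.0, 0.22, 0.0, -0.52, 1] 
[0.0, 0.0, 0.0, 0.22, 0.0, -0.52, 1] 
[0.0, 0.0, 0.0, 0.22, 0.0, -0.52, 1] 
[0.0, 0.0, 0.0, 0.22, 0.0, -0.52, 1] 
[0.0, -0.03, -0.01, 0.47, 0.34, 0.15, 1] 
[0.0, -0.03, -0.01, 0.48, 0.35, 0.13, 1] 
[0.0, -0.03, -0.01, 0.48, 0.35, 0.12, 1] 
[0.0, -0.03, -0.01, 0.48, 0.35, 0.11, 1] 
[0.0, -0.03, -0.01, 0.48, 0.36, 0.1, 1] 
[0.0, -0.03, -0.01, 0.48, 0.36, 0.08, 1] 
[0.0, -0.03, -0.01, 0.48, 0.36, 0.07, 1] 
[0.0, -0.03, -0.01, 0.48, 0.37, 0.06, 1] 
[0.0, -0.03, -0.01, 0.47, 0.37, 0.05, 1] 
[0.0, -0.03, -0.01, 0.47, 0.37, 0.03, 1] 
[0.0, -0.03, -0.01, 0.47, 0.38, 0.02, 1] 
[0.0, -0.03, -0.01, 0.47, 0.38, 0.01, 1] 
[0.0, -0.03, -0.01, 0.47, 0.38, -0.0, 1] 
[0.0, -0.03, -0.01, 0.46, 0.39, -0.01, 1] 
[0.0, -0.03, -0.01, 0.46, 0.39, -0.03, 1] 
[0.0, -0.03, -0.01, 0.46, 0.39, -0.04, 1]
```

Emit:
{"fn": "step_arm", "kwargs": {"increments": [[[0, 0, 0, 0.1, 0, -0.24, 1], [0, 0, 0, 0.22, 0, -0.52, 1], [0, 0, 0, 0.22, 0, -0.52, 1], [0, 0, 0, 0.22, 0, -0.52, 1], [0, 0, 0, 0.22, 0, -0.52, 1]]]}}

```text
clock: 10.65
eef_pos: [537.0, -202.2, 345.7]
eef_rot: [3.138, -0.398, 2.373]
wrist_force: [0.6, 0.8, -3.7]
finger_gap: 15.1
finger_force: 40.0
```

Emit:
{"fn": "step_arm", "kwargs": {"increments": [[[0, -0.03, -0.01, 0.47, 0.34, 0.15, 1], [0, -0.03, -0.01, 0.48, 0.35, 0.13, 1], [0, -0.03, -0.01, 0.48, 0.35, 0.12, 1], [0, -0.03, -0.01, 0.48, 0.35, 0.11, 1], [0, -0.03, -0.01, 0.48, 0.36, 0.1, 1]]]}}

```text
clock: 11.15
eef_pos: [513.2, -83.2, 355.5]
eef_rot: [3.124, -0.279, 2.414]
wrist_force: [-0.2, 0.2, -4.4]
finger_gap: 15.6
finger_force: 40.0
```

Emit:
{"fn": "step_arm", "kwargs": {"increments": [[[0, -0.03, -0.01, 0.48, 0.36, 0.08, 1], [0, -0.03, -0.01, 0.48, 0.36, 0.07, 1], [0, -0.03, -0.01, 0.48, 0.37, 0.06, 1], [0, -0.03, -0.01, 0.47, 0.37, 0.05, 1], [0, -0.03, -0.01, 0.47, 0.37, 0.03, 1]]]}}

```text
clock: 11.65
eef_pos: [489.3, 34.5, 367.7]
eef_rot: [3.116, -0.16, 2.451]
wrist_force: [0.1, 0.5, -3.9]
finger_gap: 15.9
finger_force: 40.0
```

Emit:
{"fn": "step_arm", "kwargs": {"increments": [[[0, -0.03, -0.01, 0.47, 0.38, 0.02, 1], [0, -0.03, -0.01, 0.47, 0.38, 0.01, 1], [0, -0.03, -0.01, 0.47, 0.38, 0, 1], [0, -0.03, -0.01, 0.46, 0.39, 0, 1], [0, -0.03, -0.01, 0.46, 0.39, 0, 1]]]}}

```text
clock: 12.15
eef_pos: [465.1, 152.3, 379.2]
eef_rot: [3.112, -0.041, 2.488]
wrist_force: [-0.1, 0.1, -5.0]
finger_gap: 15.6
finger_force: 40.0
```

Run:
```python
from rib import *
t=grasp((463,175.4,98),-37.75,0,8)
plan([(t[0]+[0,0,60],t[1],3,1)])
```

```text
now 12.15 [465.1 152.3 379.2] [178.3  -2.4 142.5] gap 15.6 F [-0.1  0.1 -5. ] ff 39.99195098876953
[0.01, -0.02, 0.0, 0.12, 0.13, 0.29, 1] 
[0.01, -0.02, 0.0, 0.12, 0.14, 0.28, 1] 
[0.01, -0.02, 0.0, 0.13, 0.14, 0.28, 1]
```

Emit:
{"fn": "step_arm", "kwargs": {"increments": [[[0.02, -0.03, 0, 0.12, 0.13, 0.29, 1], [0.02, -0.02, 0, 0.12, 0.14, 0.28, 1], [0, 0, 0, 0.13, 0.14, 0.28, 1], [0, 0, 0, 0, 0, 0, 1], [0, 0, 0, 0, 0, 0, 1]]]}}

```text
clock: 12.65
eef_pos: [463.8, 173.9, 344.9]
eef_rot: [-3.139, -0.004, 2.486]
wrist_force: [0.2, 0.7, -5.0]
finger_gap: 15.8
finger_force: 40.0
```

Run:
```python
from rib import *
from h import *
t=grasp((463,175.4,98),-37.75,0,8)
plan([(t[0]+[0,0,60],t[1],1,1)])
C=R.from_euler('z',-37.75,degrees=True)
for n in('top','scene'):
    c=cam(n);P=pts(c);f=c['frame']; hsv=cv2.cvtColor(f,cv2.COLOR_RGB2HSV);H,S,V=cv2.split(hsv)
    d=np.linalg.norm(np.nan_to_num(P[...,:2])-[463,175.4],axis=-1)<90
    for k,m in(('red',((H<8)|(H>172))&(S>120)),('yel',(H>20)&(H<35)&(S>110))):
        m=m&d&(P[...,2]>90)
        if m.any():
            q=P[m].mean(0); print(n,k,m.sum(),q.round(1),'plate frame',C.inv().apply(q-[463,175.4,10]).round(1))
    cv2.imwrite(f'pics/h_{n}.png',cv2.resize(f[110:320,170:420] if n=='top' else f[150:310,200:380],(396,400),interpolation=2)[...,::-1])
a=np.hstack([cv2.imread(f'pics/h_{n}.png') for n in('top','scene')]);cv2.imwrite('pics/held.png',a)
```

```text
now 12.65 [463.8 173.9 344.9] [-179.8   -0.2  142.5] gap 15.8 F [ 0.2  0.7 -5. ] ff 39.99253034591675
[-0.0, -0.0, 0.0, 0.04, 0.02, -0.03, 1] 
scene red 58 [454.5 215.2 148.8] plate frame [-31.1  26.3 138.8]
scene yel 187 [427.6 192.  353.4] plate frame [-38.2  -8.6 343.4]
```

View pics/held.png

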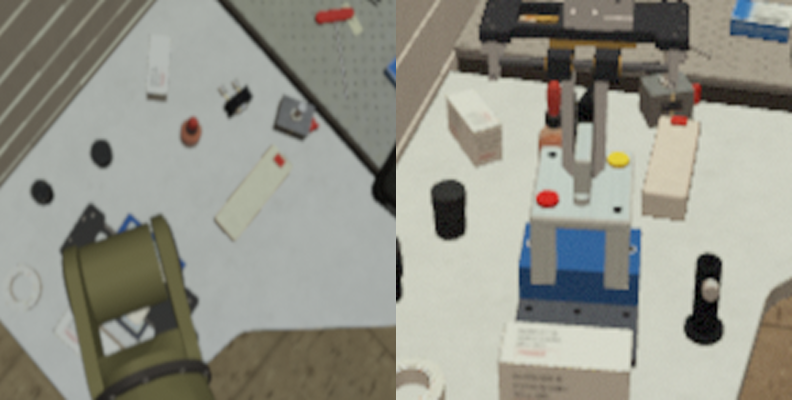

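Scene crop: the pedestal hangs level, legs down, with red at (547,199) and yellow at (619,159), and the heel side over the blue step. The arm hides it from the top camera. I'll do a quick numeric check of tilt and offset.

```bash
cat > chk.py <<'E'
from rib import *
from h import *
def chk(zpad,ax=(463,175.4,10),yaw=-37.75,cams=('scene',)):
    C=R.from_euler('z',yaw,degrees=True)
    for n in cams:
        c=cam(n);P=pts(c);f=c['frame'];H,S,V=cv2.split(cv2.cvtColor(f,cv2.COLOR_RGB2HSV))
        Q=C.inv().apply((P-np.array(ax)).reshape(-1,3)).reshape(P.shape)
        box=(abs(Q[...,0])<70)&(abs(Q[...,1])<60)&(abs(Q[...,2]-zpad)<18)
        for k,m in(('red',((H<8)|(H>172))&(S>120)),('yel',(H>18)&(H<38)&(S>110))):
            m=m&box
            if m.sum()>4: 
                v,u=np.nonzero(m); print(n,k,m.sum(),'plate frame',np.median(Q[m],0).round(1))
                # ray onto plane z of the pad
                uv=cv2.undistortPoints(np.array([[[u.mean(),v.mean()]]]),np.array(c['mtx']),np.array(c['distortion'])).ravel()
                T=np.array(c['cam_to_world']); d=T[:3,:3]@[*uv,1]; o=T[:3,3]; w=o+d*(zpad+ax[2]-o[2])/d[2]
                print('   ray',C.inv().apply(w-np.array(ax)).round(1))
        m=box&(abs(Q[...,2]-zpad+4)<9)&(S<60)&(abs(Q[...,1])>12); q=Q[m]
        for _ in range(6):
            A=np.c_[q[:,:2],np.ones(len(q))];s=np.linalg.lstsq(A,q[:,2],rcond=None)[0];r=q[:,2]-A@s;q=q[abs(r)<max(2.5,2*r.std())] if abs(r).max()>2.5 else q
        print(n,'deck',len(q),'z@0',s[2].round(1),'slope deg x,y',np.degrees(np.arctan(s[:2])).round(2))
E
python3 -c "
from chk import *
chk(131)"
```

```text
scene red 54 plate frame [-30.8  27.6 130. ]
   ray [-32.2  27.6 131. ]
scene yel 47 plate frame [ 32.4 -34.3 130. ]
   ray [ 31.2 -33.7 131. ]
scene deck 722 z@0 126.3 slope deg x,y [ 0.06 -0.3 ]
```

Run:
```python
from rib import *
t=grasp((466,174.4,98),-37.75,0,8)
plan([(t[0]+[0,0,30],t[1],3,1),(t[0]+[0,0,4],t[1],3,1)])
```

```text
now 12.8 [463.9 173.8 345.7] [-179.9   -0.2  142.4] gap 15.9 F [-0.3 -0.1 -4.4] ff 39.99254107475281
[-0.0, -0.0, 0.0, -0.01, 0.01, 0.25, 1] 
[-0.0, -0.0, 0.0, -0.01, 0.01, 0.25, 1] 
[-0.0, -0.0, 0.0, -0.01, 0.01, 0.25, 1] 
[-0.0, -0.0, 0.0, 0.0, -0.0, 0.22, 1] 
[-0.0, -0.0, 0.0, 0.0, -0.0, 0.22, 1] 
[-0.0, -0.0, 0.0, 0.0, -0.0, 0.22, 1]
```

Emit:
{"fn": "step_arm", "kwargs": {"increments": [[[0, 0, 0, -0.02, 0.02, 0.25, 1], [0, 0, 0, -0.02, 0.02, 0.25, 1], [0, 0, 0, 0, 0, 0.25, 1], [0, 0, 0, 0, 0, 0.25, 1], [0, 0, 0, 0, 0, 0.2, 1]]]}}

```text
clock: 13.3
eef_pos: [465.6, 174.5, 296.1]
eef_rot: [-3.139, -0.003, 2.487]
wrist_force: [0.5, -0.3, -3.9]
finger_gap: 15.6
finger_force: 40.0
```

Emit:
{"fn": "step_arm", "kwargs": {"increments": [[[0, 0, 0, 0, 0, 0.1, 1], [0, 0, 0, 0, 0, 0.05, 1], [0, 0, 0, 0, 0, 0, 1]]]}}

```text
clock: 13.6
eef_pos: [465.8, 174.6, 291.3]
eef_rot: [-3.14, -0.003, 2.487]
wrist_force: [0.2, -0.2, -4.1]
finger_gap: 15.6
finger_force: 40.0
```

Emit:
{"fn": "step_arm", "kwargs": {"increments": [[[0, 0, 0, 0, 0, 0.06, 1], [0, 0, 0, 0, 0, 0, 1]]]}}

```text
clock: 13.8
eef_pos: [465.7, 174.5, 288.9]
eef_rot: [-3.14, -0.003, 2.487]
wrist_force: [-0.2, -0.3, -5.2]
finger_gap: 16.0
finger_force: 40.0
```

Emit:
{"fn": "step_arm", "kwargs": {"increments": [[[0, 0, 0, 0, 0, 0.03, 1], [0, 0, 0, 0, 0, 0, 1]]]}}

```text
clock: 14.0
eef_pos: [465.8, 174.6, 287.8]
eef_rot: [-3.14, -0.003, 2.487]
wrist_force: [-0.2, 0.7, -3.6]
finger_gap: 15.4
finger_force: 40.0
```

```bash
python3 -c "
from chk import *
chk(75)"
```

```text
scene red 51 plate frame [-29.4  29.4  72.4]
   ray [-33.2  29.1  75. ]
scene yel 48 plate frame [ 34.5 -32.1  72.5]
   ray [ 30.4 -32.2  75. ]
scene deck 727 z@0 68.5 slope deg x,y [ 0.18 -0.26]
```

Emit:
{"fn": "step_arm", "kwargs": {"increments": [[[0, 0, 0, 0, 0, 0.03, 1], [0, 0, 0, 0, 0, 0, 1]]]}}

```text
clock: 14.25
eef_pos: [465.6, 174.7, 287.6]
eef_rot: [-3.14, -0.003, 2.487]
wrist_force: [-8.4, -0.9, 10.9]
finger_gap: 16.2
finger_force: 40.0
```

Emit:
{"fn": "step_arm", "kwargs": {"increments": [[[0, 0, 0, 0, 0, 0.02, 1], [0, 0, 0, 0, 0, 0, 1]]]}}

```text
clock: 14.45
eef_pos: [465.5, 174.7, 287.5]
eef_rot: [-3.14, -0.003, 2.487]
wrist_force: [-13.0, -1.3, 20.9]
finger_gap: 15.7
finger_force: 40.0
```

Emit:
{"fn": "step_arm", "kwargs": {"increments": [[[0, 0, 0, 0, 0, -0.03, 1], [0, 0, 0, 0, 0, -0.01, 1]]]}}

```text
clock: 14.65
eef_pos: [465.7, 174.6, 287.7]
eef_rot: [-3.14, -0.003, 2.487]
wrist_force: [-2.1, 0.3, -0.8]
finger_gap: 15.6
finger_force: 40.0
```

Emit:
{"fn": "step_arm", "kwargs": {"increments": [[[0, 0, 0, 0, 0, 0, 0], [0, 0, 0, 0, 0, 0, 0], [0, 0, 0, 0, 0, 0, 0], [0, 0, 0, 0, 0, 0, 0], [0, 0, 0, 0, 0, 0, 0]]]}}

```text
clock: 15.15
eef_pos: [465.7, 174.6, 287.3]
eef_rot: [-3.14, -0.003, 2.487]
wrist_force: [-0.6, -0.9, 0.4]
finger_gap: 46.6
finger_force: 0.0
```

```bash
python3 -c "
from chk import *
chk(72)"
```

```text
scene red 52 plate frame [-31.4  29.6  72.3]
   ray [-30.4  29.6  72. ]
scene yel 10 plate frame [ 32.2 -38.7  72.6]
   ray [ 33.6 -36.2  72. ]
scene deck 714 z@0 68.1 slope deg x,y [ 0.29 -0.29]
```

Released: pads at z = 72.3, deck at 68.1 and slope about 0.3°, so it is seated. Next I retreat, shut the fingers and take one look.

Emit:
{"fn": "step_arm", "kwargs": {"increments": [[[0, 0, 0, 0, 0, -0.4, 0], [0, 0, 0, 0, 0, -0.8, 0], [0, 0, 0, 0, 0, -0.8, 0], [0, 0, 0, 0, 0, -0.2, 1], [0, 0, 0, 0, 0, 0, 1]]]}}

```text
clock: 15.7
eef_pos: [466.0, 174.5, 376.2]
eef_rot: [-3.142, -0.002, 2.487]
wrist_force: [-0.2, 0.9, -0.1]
finger_gap: 34.6
finger_force: 0.0
```

Run:
```python
from chk import *
chk(72,cams=('scene','top'))
C=R.from_euler('z',-37.75,degrees=True);T=R.from_euler('xyz',[180,0,142.25],degrees=True)
r=C.apply([-31,30,0])+[463,175.4,0]; print(r)
plan([(r+[0,0,340],T,3,1),(r+[0,0,290],T,3,1)])
f=cam('scene')['frame'][130:330,200:400];cv2.imwrite('pics/seat.png',cv2.resize(f,(600,600),interpolation=2)[...,::-1])
```

```text
scene red 54 plate frame [-30.3  29.4  72.5]
   ray [-30.1  29.4  72. ]
scene yel 46 plate frame [ 34.3 -32.1  72.1]
   ray [ 34.3 -32.   72. ]
scene deck 805 z@0 68.0 slope deg x,y [ 0.04 -0.2 ]
top deck 14 z@0 65.1 slope deg x,y [ 1.86 -4.33]
[456.85514161 218.09942289   0.        ]
now 15.8 [465.9 174.5 374.2] [-179.8   -0.2  142.5] gap 26.7 F [-0.4  0.5 -0. ] ff 0.0
[-0.0, -0.0, 0.0, 0.28, 0.24, 0.29, 1] 
[-0.0, -0.0, 0.0, 0.28, 0.24, 0.29, 1] 
[-0.0, -0.0, 0.0, 0.28, 0.24, 0.29, 1] 
[-0.0, -0.0, -0.0, 0.0, -0.0, 0.42, 1] 
[-0.0, -0.0, -0.0, 0.0, -0.0, 0.42, 1] 
[-0.0, -0.0, -0.0, 0.0, -0.0, 0.42, 1]
```

View pics/seat.png

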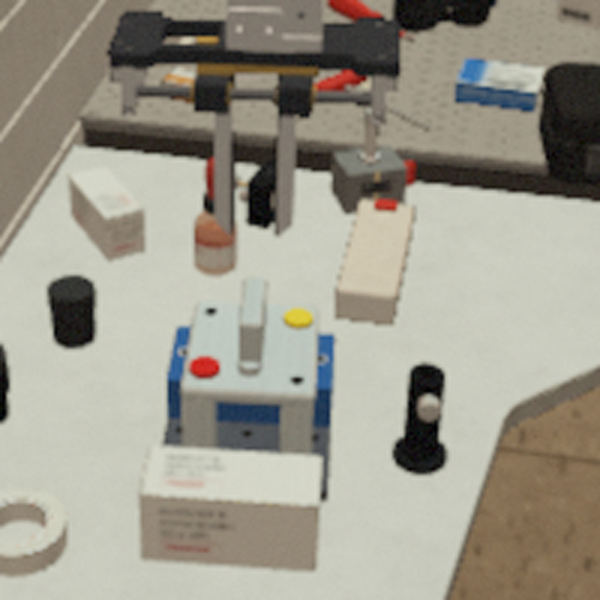

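The pedestal stands level on the plate with its heel on the blue step and red at (204,367), yellow at (298,318). The bystanders are untouched. Now the red pad.

Emit:
{"fn": "step_arm", "kwargs": {"increments": [[[0, 0, 0, 0.28, 0.24, 0.29, 1], [0, 0, 0, 0.28, 0.24, 0.29, 1], [0, 0, 0, 0.28, 0.24, 0.29, 1], [0, 0, 0, 0, 0, 0.4, 1], [0, 0, 0, 0, 0, 0.4, 1]]]}}

```text
clock: 16.35
eef_pos: [456.1, 219.3, 306.7]
eef_rot: [-3.139, -0.003, 2.488]
wrist_force: [-0.3, -0.1, -0.3]
finger_gap: 0.7
finger_force: 0.0
```

Emit:
{"fn": "step_arm", "kwargs": {"increments": [[[0, 0, 0, 0, 0, 0.3, 1], [0, 0, 0, 0, 0, 0.1, 1], [0, 0, 0, 0, 0, 0, 1]]]}}

```text
clock: 16.65
eef_pos: [456.5, 218.2, 291.9]
eef_rot: [-3.139, -0.003, 2.487]
wrist_force: [0.5, 0.6, -0.5]
finger_gap: 0.4
finger_force: 0.0
```

Run:
```python
from chk import *
T=R.from_euler('xyz',[180,0,142.25],degrees=True)
plan([((456.9,218.1,283),T,1,1)])
```

```text
now 16.65 [456.5 218.2 291.9] [-179.8   -0.2  142.5] gap 0.4 F [ 0.5  0.6 -0.5] ff 0.0
[-0.0, -0.0, 0.01, -0.01, 0.0, 0.22, 1]
```

Emit:
{"fn": "step_arm", "kwargs": {"increments": [[[0, 0, 0, 0, 0, 0.12, 1], [0, 0, 0, 0, 0, 0.08, 1], [0, 0, 0, 0, 0, 0, 1]]]}}

```text
clock: 16.95
eef_pos: [456.6, 217.8, 284.4]
eef_rot: [-3.14, -0.003, 2.486]
wrist_force: [-0.1, -0.9, 0.5]
finger_gap: 0.2
finger_force: 0.0
```

Emit:
{"fn": "step_arm", "kwargs": {"increments": [[[0, 0, 0, 0, 0, 0.04, 1], [0, 0, 0, 0, 0, 0, 1]]]}}

```text
clock: 17.15
eef_pos: [456.6, 217.8, 283.0]
eef_rot: [-3.14, -0.003, 2.487]
wrist_force: [0.2, -0.1, 0.8]
finger_gap: 0.4
finger_force: 0.0
```

Emit:
{"fn": "step_arm", "kwargs": {"increments": [[[0, 0, 0, 0, 0, 0.03, 1], [0, 0, 0, 0, 0, 0, 1]]]}}

```text
clock: 17.35
eef_pos: [456.6, 217.8, 281.7]
eef_rot: [-3.14, -0.003, 2.487]
wrist_force: [0.6, -0.7, -0.6]
finger_gap: 0.7
finger_force: 0.0
```

Emit:
{"fn": "step_arm", "kwargs": {"increments": [[[0, 0, 0, 0, 0, 0.02, 1], [0, 0, 0, 0, 0, 0, 1]]]}}

```text
clock: 17.55
eef_pos: [456.6, 217.9, 281.5]
eef_rot: [-3.14, -0.003, 2.487]
wrist_force: [-3.0, -0.4, 7.0]
finger_gap: 0.6
finger_force: 3.1
```

Contact at the expected height, 7 N. On to the yellow pad, passing over the rib.

Emit:
{"fn": "step_arm", "kwargs": {"increments": [[[0, 0, 0, 0, 0, 0, 1], [0, 0, 0, 0, 0, -0.2, 1], [0, 0, 0, 0, 0, -0.6, 1], [0, 0, 0, 0, 0, -0.6, 1], [0, 0, 0, 0, 0, 0, 1]]]}}

```text
clock: 18.05
eef_pos: [457.1, 218.0, 340.2]
eef_rot: [3.139, -0.0, 2.487]
wrist_force: [-0.2, -0.1, 1.7]
finger_gap: 0.0
finger_force: 0.0
```

Run:
```python
from chk import *
chk(72)
C=R.from_euler('z',-37.75,degrees=True);T=R.from_euler('xyz',[180,0,142.25],degrees=True)
r=C.apply([34,-32,0])+[463,175.4,0]; print(r)
plan([(r+[0,0,338],T,4,1),(r+[0,0,286],T,3,1)])
```

```text
scene red 54 plate frame [-29.8  29.3  72.2]
   ray [-30.1  29.4  72. ]
scene yel 46 plate frame [ 33.3 -32.1  72.5]
   ray [ 34.3 -32.   72. ]
scene deck 795 z@0 68.1 slope deg x,y [ 0.32 -0.18]
[470.29249255 129.28254612   0.        ]
now 18.1 [456.9 217.9 338.4] [ 1.800e+02 -1.000e-01  1.425e+02] gap 0.6 F [ 0.3 -1.2 -0.2] ff 0.0
[0.0, -0.0, 0.0, -0.4, -0.39, 0.0, 1] 
[0.0, -0.0, 0.0, -0.4, -0.39, 0.0, 1] 
[0.0, -0.0, 0.0, -0.4, -0.39, 0.0, 1] 
[0.0, -0.0, 0.0, -0.4, -0.39, 0.0, 1] 
[-0.0, -0.0, -0.0, 0.0, -0.0, 0.43, 1] 
[-0.0, -0.0, -0.0, 0.0, -0.0, 0.43, 1] 
[-0.0, -0.0, -0.0, 0.0, -0.0, 0.43, 1]
```

Emit:
{"fn": "step_arm", "kwargs": {"increments": [[[0, 0, 0, -0.4, -0.39, 0, 1], [0, 0, 0, -0.4, -0.39, 0, 1], [0, 0, 0, -0.4, -0.39, 0, 1], [0, 0, 0, -0.4, -0.39, 0, 1], [0, 0, 0, 0, 0, 0, 1]]]}}

```text
clock: 18.6
eef_pos: [469.6, 127.7, 336.0]
eef_rot: [-3.139, -0.004, 2.485]
wrist_force: [-0.2, 0.2, -0.1]
finger_gap: 0.1
finger_force: 0.0
```

Emit:
{"fn": "step_arm", "kwargs": {"increments": [[[0, 0, 0, 0, 0, 0.4, 1], [0, 0, 0, 0, 0, 0.4, 1], [0, 0, 0, 0, 0, 0.4, 1], [0, 0, 0, 0, 0, 0.1, 1], [0, 0, 0, 0, 0, 0, 1]]]}}

```text
clock: 19.1
eef_pos: [469.2, 129.8, 284.3]
eef_rot: [-3.139, -0.004, 2.487]
wrist_force: [0.4, -0.2, -0.5]
finger_gap: 0.3
finger_force: 0.0
```

Emit:
{"fn": "step_arm", "kwargs": {"increments": [[[0, 0, 0, 0.02, 0, 0.04, 1], [0, 0, 0, 0, 0, 0.02, 1], [0, 0, 0, 0, 0, 0, 1]]]}}

```text
clock: 19.4
eef_pos: [468.7, 129.9, 282.8]
eef_rot: [-3.14, -0.002, 2.487]
wrist_force: [0.6, -0.2, 1.2]
finger_gap: 0.6
finger_force: 0.0
```

Emit:
{"fn": "step_arm", "kwargs": {"increments": [[[0, 0, 0, 0, 0, 0.02, 1], [0, 0, 0, 0, 0, 0, 1]]]}}

```text
clock: 19.6
eef_pos: [468.7, 129.9, 281.8]
eef_rot: [-3.14, -0.003, 2.487]
wrist_force: [-0.1, 0.2, -0.5]
finger_gap: 0.4
finger_force: 0.0
```

Emit:
{"fn": "step_arm", "kwargs": {"increments": [[[0, 0, 0, 0, 0, 0.03, 1], [0, 0, 0, 0, 0, 0, 1], [0, 0, 0, 0, 0, 0, 1]]]}}

```text
clock: 19.9
eef_pos: [468.8, 129.9, 281.4]
eef_rot: [-3.14, -0.002, 2.487]
wrist_force: [-5.3, -1.5, 11.8]
finger_gap: 0.4
finger_force: 6.2
```

12 N on the yellow pad. I'll retreat and check.

Emit:
{"fn": "step_arm", "kwargs": {"increments": [[[0, 0, 0, 0, 0, -0.2, 1], [0, 0, 0, 0, 0, -0.7, 1], [0, 0, 0, 0, 0, -1, 1], [0, 0, 0, 0, 0, -1, 1], [0, 0, 0, 0, 0, 0, 1]]]}}

```text
clock: 20.4
eef_pos: [469.3, 129.9, 401.7]
eef_rot: [3.137, 0.003, 2.487]
wrist_force: [0.2, -0.7, -0.9]
finger_gap: 0.3
finger_force: 0.0
```

Emit:
{"fn": "step_arm", "kwargs": {"increments": [[[0, 0, 0, 0, 0, 0, 1], [0, 0, 0, 0, 0, 0, 1], [0, 0, 0, 0, 0, 0, 1]]]}}

```text
clock: 20.7
eef_pos: [469.0, 129.8, 395.3]
eef_rot: [-3.138, -0.004, 2.487]
wrist_force: [-0.0, -0.6, 1.1]
finger_gap: 0.5
finger_force: 0.0
```

Run:
```python
from chk import *
chk(72)
f=cam('scene')['frame'];cv2.imwrite('pics/end.png',cv2.resize(f,(800,600))[...,::-1])
```

```text
scene red 55 plate frame [-30.1  29.5  72. ]
   ray [-30.2  29.6  72. ]
scene yel 46 plate frame [ 33.3 -32.1  72.1]
   ray [ 34.3 -32.   72. ]
scene deck 815 z@0 68.1 slope deg x,y [ 0.26 -0.18]
```

View pics/end.png

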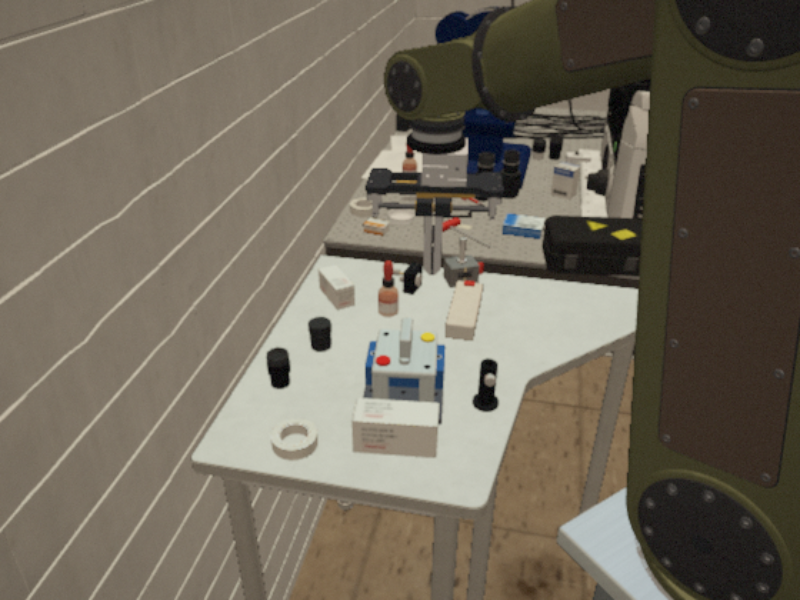

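The pedestal stands level on the plate (405,365), the carton is flat on the desk (396,427), the bystanders are where they were and the gripper is clear.

```bash
python3 -c "
from cell import workorder
print(workorder.sign_off())"
```

```text
the job is handed in; nothing more can be done
None
```

The job is handed in (the system gave no verdict): the carton lies flat on the desk, the pedestal stands level on the plate with its heel on the blue step, and it did not rock when pressed on red (about 7 N) then yellow (about 12 N).

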